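# Check that the specimen case's lid has caught

### The job

Check that the clear specimen case with the sprung catch on its front is really fastened: take its lid by the knob and give it a firm tug straight up, enough to lift a loose lid by a centimetre. If the catch holds, let the lid settle back and let go; if the lid gives, press it down until the catch snaps over it. Do not swing the case open, and leave it shut with the catch home.

Things in the scene. Friction and masses are not known exactly. Their poses are not given: they have to be found in the camera images.
- case: Clear specimen case, pale floor with bone fragments, 212 x 119 x 61 mm, fixed to the table; origin: centre of its underside, x from catch (front, nearer the robot) to hinge, y across, z up. Its catch, a black block 40 mm wide on a steel bracket, stands 116 to 134 mm from the middle at -x, 10 mm above the lid (26 when raised). A wider clear box with the same knob but no catch is a bystander.
- knob_grip (a point): Grip point on the axis of the round grey knob on the case's lid, 21 mm above the lid and 11 mm below the knob's top; axes as the case's, z along the knob. Knob: 32 mm tall, 20 mm across, head 25 mm, foot 28 mm; 161 mm before the hinge line and 24 mm above it when shut; 61 mm from the catch. Close the fingers along y, clear of the catch; nothing else stands above the lid there.
- case_lid (a joint): Hinge of the case's lid, rad: 0 shut, grows as the front rises (0.1 rad lifts the knob 16 mm). It starts either at 0 under the catch's bolt, or about 0.052 rad open, resting on top of the bolt, not caught. The lid weighs under 0.1 kg and falls by itself. A caught lid can be raised to at most 0.08 rad, against the catch's spring.
- catch_head (a joint): Black head of the catch on two posts, m: 0 at rest, rises (stop at 0.016) when a caught lid is pulled up, 0.9 N per mm at the catch; 10 mm of lift at the knob raises it about 12 mm and takes about 15 N. It sinks back by itself when the lid is let down. It does not move if the lid is not caught.
- catch_bolt (a joint): Bevelled steel bolt in the head that snaps over the lid's front bar, m: 0 home (fully out), up to 0.007 when pushed back. A spring of 2.4 to 5 N drives it out. A loose lid pressed down with 5 to 8 N at the knob pushes it back and snaps under it; the lid then meets its stop at 0 rad.

How it is judged (in metres and radians):
On the way:
1. the lid is tugged: a caught lid pulled firmly against its catch (head up over 4 mm, about 5 N), or a loose lid raised past 0.085 rad (6 mm up at the knob from its rest) ((value of joint catch_head above 0.004 m or value of joint case_lid above 0.085 rad)), for 0.1 s.
At the end, for the whole second after the job is handed in: The lid is fully shut (under 0.012 rad) and at rest, with the catch's bolt home over it (within 1.5 mm of fully out) and the catch's head back down (within 2 mm) (value of joint case_lid below 0.012 rad and value of joint catch_bolt below 0.0015 m and value of joint catch_head below 0.002 m and velocity of joint case_lid below 0.05 rad/s); the robot touches nothing.
It fails at once if the case is swung open (lid past 0.5 rad) (value of joint case_lid above 0.5 rad).
It also fails if it takes over 32 s, if anything falls off the work surface, if the arm or the gripper's body presses on something with over 40 N, if the wrist force passes 120 N, or if a joint passes its speed limit or range.

### The arm

A 7-joint arm with a two-finger parallel gripper is mounted at the origin on the work surface; the furniture and walls round the work are solid. World frame = base frame: x ahead of the robot, y to its left, z up, the work surface at z = 0. Lengths are in mm, angles in rad, forces in N, time in s.
With the tool pointing down it reaches from about 400 to 900 mm from the base axis. Payload 5.6 kg.
Tool frame: the origin (TCP) lies midway between the tips of the shut fingers; the grasp point (between the pads) lies 19 mm behind it; z points along the fingers, y is the line along which they close (so a half turn about z gives the same grasp; the last joint's range is limited). The gripper opens to 92 mm and grips with 3 to 60 N. Pads are 20 mm wide; open, the fingers measure 128 mm over their backs; the gripper's body (75 mm by 189 mm) begins 69 mm behind the grasp point.
Start: joints at [-1.36, 0.468, -0.012, 1.603, 0.006, 1.071, -0.056], TCP at [163.246, 629.174, 214.592] pointing down, gripper open.
Joint ranges: [-2.53, 2.53], [-0.31, 2.02], [-1.57, 1.55], [0.28, 2.44], [-1.29, 4.43], [0.15, 1.84], [-2.92, 2.92]. Speed limits (rad/s): [2.57, 2.57, 3.14, 3.14, 3.14, 3.14, 3.14].

### API

Orientations are given as a rotation vector (axis times angle).
In Python, from cell import robot, grip, kin, viewer gives the robot as it stands. Calls block until the motion is done:
- robot.movep(position, orientation): joint-space move of the TCP to a pose.
- robot.servo_line(position, feed=150, rotation=None): straight line of the TCP; rotation=None keeps the orientation; feed is the mean speed in mm/s.
- robot.goto_joints(angles): joint-space move.
- grip(opening, newtons=None): opening from 0.0 (shut) to 1.0 (fully open); newtons is the grip in N (None keeps the last); returns when the fingers have stopped.
- robot.hold(seconds).
- kin.ik(position, orientation): joint angles nearest the present ones, or None.
- robot.observe(): the state.
- viewer.read_camera(name): name is "scene" or "top"; returns the picture (384x512x3 uint8, red, green, blue); there is no depth.
- viewer.camera_info(name): a dict with "camera_matrix" (3x3 intrinsics, pixels), "R" (3x3) and "t" (3): a world point X has camera coordinates R X + t. Camera axes: x right, y down, z forward; pixel columns grow to the right and rows downward; lengths in mm; the calibration is good to about 2 mm. A picture is of the moment at which its call begins. camera_info takes no time and is no camera call.
A pose or a line that the arm cannot do raises robot.IKError and nothing moves.
- robot.job_done(): hands the job in; it is judged then, once.
Trained networks look in the newest picture that a camera, given by its name, has taken for a name from the list of things; names that differ only in an ending like _2 or _b are one class to them, and where a whole thing is asked for, a point or a joint stands for the part that bears it (a point fixed in the world has none). Each returns a list of dicts, best first, with "confidence" (0 to 1); they miss things now and then, are a little off and sometimes report something else, mostly with a low value. They report only what shows in the picture. A call takes as long as a camera call.
- viewer.silhouettes(name, camera): "mask" (384x512 bool, what is visible of it).
- viewer.pinpoint(name, camera): "at" ([x, y, z] in mm, in the coordinates of the camera as it stood for that picture, good to about 4 mm: a listed point, or the origin of a listed thing).
The state is a dict: "t": time; "joints": joint angles; "joint_velocities": joint speeds; "joint_torque": joint torques, N m; "tcp_pos": TCP position; "tcp_rot": TCP orientation; "contact_force": force on the tool from outside, world axes, zero at the start; "wrist_torque": the same for the moment, N m; "grip_width": opening from 0.0 (shut) to 1.0 (fully open); "grip_force": force on a finger pad.
Only numpy, scipy, OpenCV 4.12 (cv2) and the standard library are available. Lean on these libraries where they do the work, as an engineer would, in place of code of your own. Each camera call takes 0.05 s, during which the arm holds its last target. There are 200 camera calls.

## Working session

There is one attempt and no reset: what is moved stays moved. The work goes in short steps, each a Python script; the robot and the scene stay as the last script left them, time stands still between calls to the robot, and variables do not carry over. Pictures are saved under pics/ and viewed, at most 10 in all, crops included, and the job is handed in when it is done.

```bash
mkdir -p pics; ls; cat > h.py <<'E'
import numpy as np, cv2
from cell import robot, grip, kin, viewer
def world(cam,p):
    c=viewer.camera_info(cam); return np.array(c["R"]).T@(np.array(p)-np.array(c["t"]))
def pix(cam,X):
    c=viewer.camera_info(cam); q=np.array(c["camera_matrix"])@(np.array(c["R"])@np.array(X)+np.array(c["t"])); return q[:2]/q[2]
E
python3 - <<'E'
from h import *
ims=[]
for c in ("scene","top"):
    im=viewer.read_camera(c)
    cv2.imwrite(f"pics/{c}0.png",im[:,:,::-1])
    ci=viewer.camera_info(c); print(c,"pos",world(c,[0,0,0]).round())
    for n in ("knob_grip","case","catch_head"):
        try:
            for d in viewer.pinpoint(n,c)[:3]:
                w=world(c,d["at"]); print(n,d["confidence"],w.round(1),pix(c,w).round(0))
        except Exception as e: print(n,repr(e))
s=robot.observe(); print(s)
E
```

```text
pics
scene pos [ 181. -496.  642.]
knob_grip 0.87 [ 634.1 -128.5   79. ] [266. 210.]
case 0.55 [661.  -84.3   2. ] [258. 219.]
catch_head ValueError('it knows: case, knob_grip')
top pos [643. -78. 950.]
knob_grip 0.75 [ 632.1 -137.3   77.9] [297. 229.]
case 0.7 [663.4 -86.6   2.9] [268. 212.]
catch_head ValueError('it knows: case, knob_grip')
{'t': 0.3, 'joints': array([-1.36003658,  0.46785731, -0.01162972,  1.60298833,  0.00600292,
        1.07140256, -0.0563266 ]), 'joint_velocities': array([ 0.00064186, -0.004193  , -0.00085263, -0.00363548,  0.00072788,
       -0.0004641 , -0.00056354]), 'joint_torque': array([-3.99523026e-05, -5.19901085e+01, -1.23274649e-02, -2.43599063e+01,
       -5.65865636e-02,  1.46125237e-02,  9.94118477e-05]), 'tcp_pos': array([163.16638609, 628.99357236, 214.24083496]), 'tcp_rot': array([-3.97640385e-01, -3.11630503e+00,  9.75319178e-04]), 'contact_force': array([ 0.34312906,  0.14206951, -0.23964379]), 'wrist_torque': array([-0.0202055 , -0.0103051 ,  0.00759014]), 'grip_force': 0.0, 'grip_width': 0.9986297896794818}
```

View pics/scene0.png

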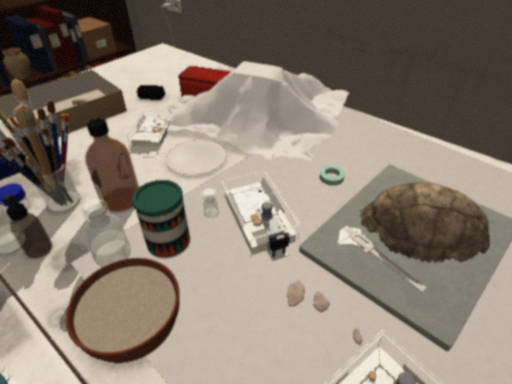

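View pics/top0.png

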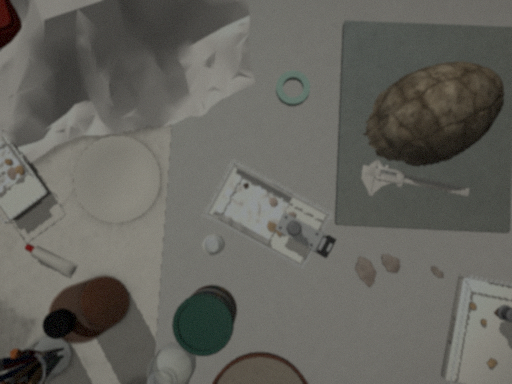

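The scene view shows the catched case at (258,219), with its knob at about (266,210) and the black catch at (278,242). The top view shows the case centre at (268,212), knob at (294,228) and catch at (327,245). The bystander is at the lower right. I'll refine from enlarged crops with a model overlay.

```bash
cat >> h.py <<'E'
def onplane(cam,uv,z):
    c=viewer.camera_info(cam); R=np.array(c["R"]); o=world(cam,[0,0,0])
    d=R.T@np.linalg.solve(np.array(c["camera_matrix"]),[uv[0],uv[1],1]); return o+d*(z-o[2])/d[2]
E
python3 - <<'E'
from h import *
for n,z in (((294,228),90),((327,245),71),((268,212),61)): print(n,onplane("top",n,z).round(1))
k=onplane("top",(294,228),90); c=onplane("top",(327,245),71); d=k-c; yaw=np.arctan2(d[1],d[0]); print("yaw",yaw,np.hypot(d[0],d[1]))
# overlay
ex=np.array([np.cos(yaw),np.sin(yaw),0]); ey=np.array([-ex[1],ex[0],0]); O=k*[1,1,0]+61*ex
print("origin",O)
tiles=[]
for cam,(u,v) in (("top",(268,215)),("scene",(262,218))):
    im=viewer.read_camera(cam)[:,:,::-1]; S=7; x0,y0=u-65,v-50
    cr=cv2.resize(im[y0:y0+100,x0:x0+130],None,fx=S*.85,fy=S*.85,interpolation=cv2.INTER_CUBIC); s=S*.85
    P=lambda x,y,z: tuple(int(a) for a in ((pix(cam,O+x*ex+y*ey+[0,0,z])-[x0,y0]+.5)*s))
    for z in (61,):
        q=[P(x,y,z) for x,y in ((-106,-59.5),(106,-59.5),(106,59.5),(-106,59.5))]
        cv2.polylines(cr,[np.array(q)],True,(0,0,255),1)
    for x,y in ((-116,-20),(-134,20)): cv2.circle(cr,P(x,y,71),3,(0,255,0),1)
    cv2.circle(cr,P(-61,0,93),3,(255,0,0),1)
    cv2.imwrite(f"pics/{cam}1.png",cr)
E
```

```text
(294, 228) [ 633.2 -132.1   90. ]
(327, 245) [ 602.1 -192.5   71. ]
(268, 212) [662.4 -86.4  61. ]
yaw 1.0954441900667862 67.96656420459924
origin [661.1192668 -77.8357416   0.       ]
```

View pics/top1.png

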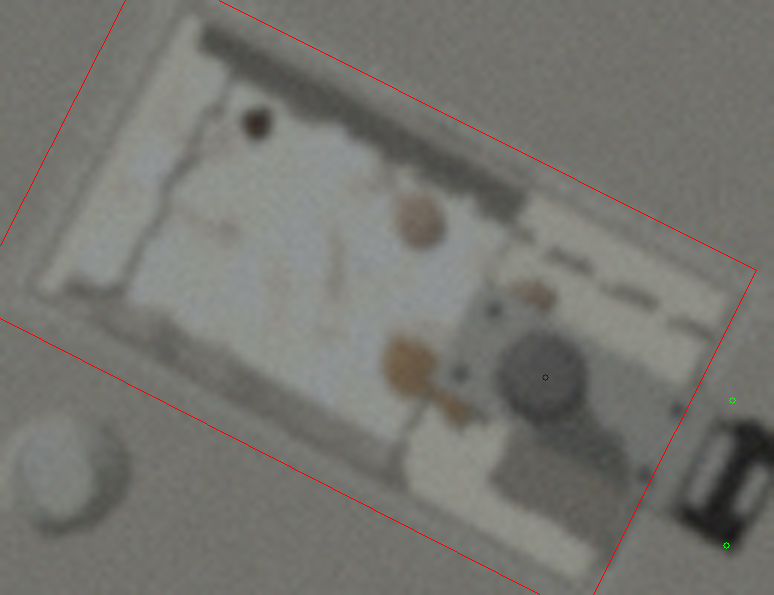

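View pics/scene1.png

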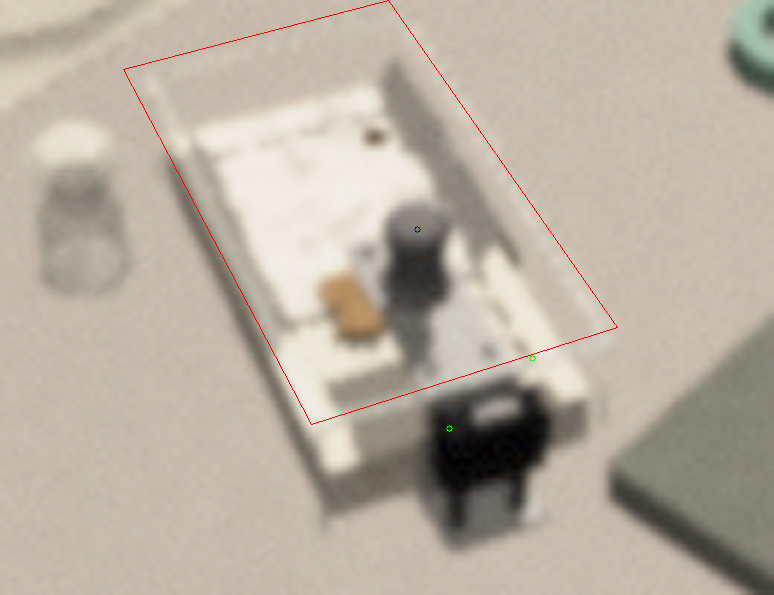

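The overlay lands on the knob's head in both views. The case's long edges run about 2° steeper in the top view, which gives a yaw of about 1.07. Next I'll triangulate the knob's top, plan the poses and approach.

```bash
cat > plan.py <<'E'
from h import *
from scipy.spatial.transform import Rotation as Ro
yaw=1.075; ex=np.array([np.cos(yaw),np.sin(yaw),0]); ey=np.array([-ex[1],ex[0],0])
def rv(s):
    y=s*ey; z=np.array([0,0,-1.]); return Ro.from_matrix(np.c_[np.cross(y,z),y,z]).as_rotvec()
E
python3 - <<'E'
from plan import *
uvs={"top":(293.4,228.0),"scene":(417/5.95+196.5,224.5/5.95+167.5)}
Ps=[];pp=[]
for c,uv in uvs.items():
    i=viewer.camera_info(c); Ps.append(np.array(i["camera_matrix"])@np.c_[i["R"],i["t"]]); pp.append(np.array(uv,float).reshape(2,1))
X=cv2.triangulatePoints(Ps[0],Ps[1],*pp)[:,0]; X=X[:3]/X[3]; print("knob top",X.round(1),[pix(c,X)-uvs[c] for c in uvs])
for s in (1,-1):
    j=kin.ik([X[0],X[1],72],rv(s)); print(s,None if j is None else np.round(j,2))
s=min((1,-1),key=lambda s:abs(kin.ik([X[0],X[1],72],rv(s))[6]))
p=robot.observe()["tcp_pos"]
robot.servo_line([p[0],p[1],380],feed=200)
robot.movep([X[0],X[1],330],rv(s))
robot.servo_line([X[0],X[1],150],feed=120)
o=robot.observe(); print(o["t"],o["tcp_pos"],o["contact_force"],s)
im=viewer.read_camera("scene")[130:280,180:380,::-1]
cv2.imwrite("pics/s2.png",cv2.resize(im,None,fx=4,fy=4,interpolation=cv2.INTER_CUBIC))
E
```

```text
knob top [ 633.5 -131.    94.5] [array([ 0.13815235, -0.12157878]), array([-0.25458289,  0.01147747])]
1 [ 0.85  0.97 -1.12  1.66  0.95  1.15  2.12]
-1 [-0.35  0.73  0.73  1.75 -0.61  0.9   0.14]
6.1583 [ 633.939041   -131.16556822  150.73796991] [-0.54826884  0.50770443 -0.7185207 ] -1
```

View pics/s2.png

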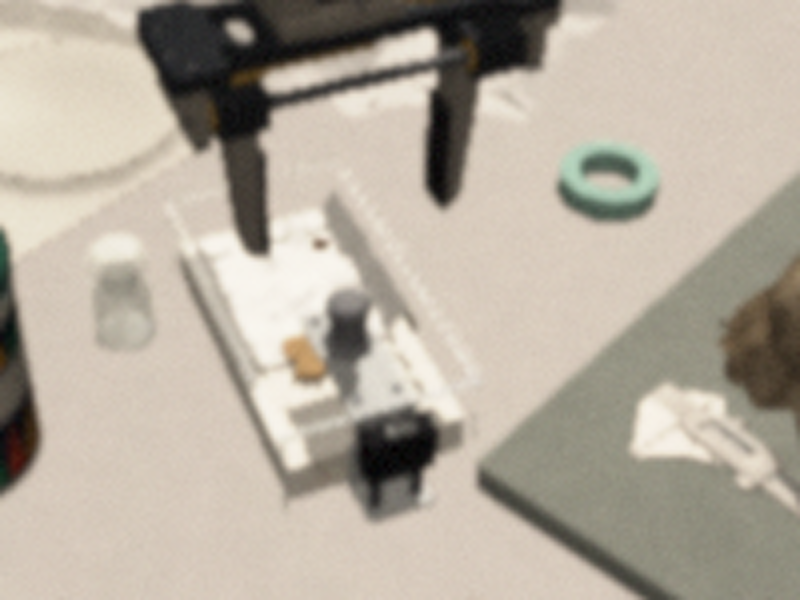

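The open fingers, with tips at about (258,250) and (443,205), sit centred over the knob at (348,300). The knob's top at 94.5 mm suggests the lid is shut, but the tug will decide. I'll descend with contact checks and grip.

```bash
python3 - <<'E'
from plan import *
f0=robot.observe()["contact_force"]; p=[633.5,-131.0]
robot.servo_line([*p,76],feed=90)
for z in (72,69,67):
    o=robot.observe(); df=o["contact_force"]-f0
    print(z,df.round(1),o["tcp_pos"].round(1))
    if df[2]>1.5: break
    robot.servo_line([*p,z],feed=30)
grip(0.0,30); robot.hold(.1)
o=robot.observe(); print("grip",o["t"],o["grip_width"]*92,o["grip_force"],o["tcp_pos"].round(1),(o["contact_force"]-f0).round(1))
im=viewer.read_camera("scene")[130:280,180:380,::-1]
cv2.imwrite("pics/s3.png",cv2.resize(im,None,fx=4,fy=4,interpolation=cv2.INTER_CUBIC))
np.save("f0.npy",f0)
E
```

```text
72 [-0.1 -0.9  1. ] [ 633.9 -131.3   76.5]
69 [ 0.5 -0.9  0.3] [ 633.5 -130.9   72.1]
67 [-0.6  0.4  0.5] [ 633.4 -130.9   68.8]
grip 9.1167 23.168503989171327 26.94338098342996 [ 633.6 -131.1   67.1] [0.9 0.2 1.9]
```

View pics/s3.png

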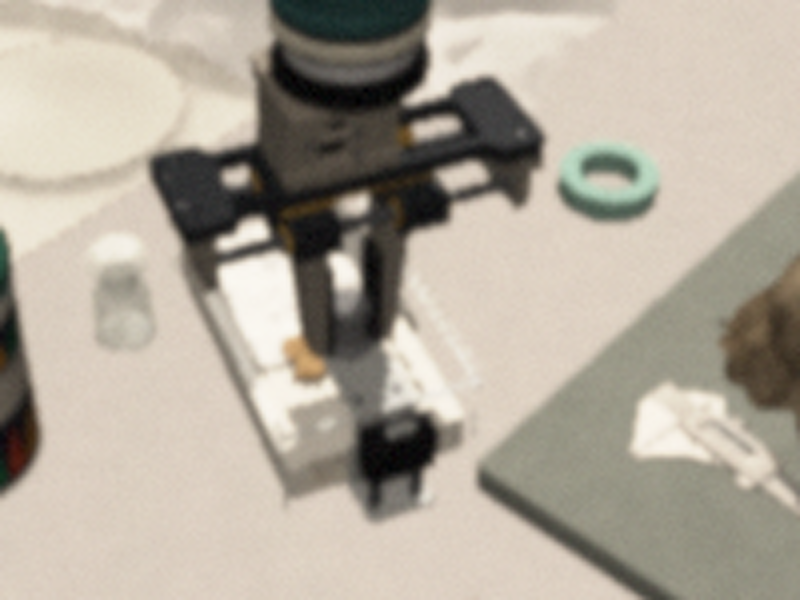

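The fingers at about (315,340) and (375,330) hold the knob, 23 mm apart. Now the tug along the lid's arc, reading the force at each step.

```bash
cat > tug.py <<'E'
from plan import *
def tug(base,hs,feed=25):
    f0=np.load("f0.npy")
    for h in hs:
        th=h/161; robot.servo_line(base+ex*(24*th)+[0,0,h],feed=feed)
        o=robot.observe(); print(h,round(o["t"],2),"dz",(o["tcp_pos"]-base)[2].round(1),"F",(o["contact_force"]-f0).round(1),"w",round(o["grip_width"]*92,1),"gf",round(o["grip_force"],1))
E
python3 - <<'E'
from tug import *
grip(0.0,45)
b=np.array([633.5,-131,67.]); tug(b,(3,6,8,10)); robot.hold(.25)
im=viewer.read_camera("scene")[130:280,180:380,::-1]
cv2.imwrite("pics/s4.png",cv2.resize(im,None,fx=4,fy=4,interpolation=cv2.INTER_CUBIC))
o=robot.observe(); print((o["contact_force"]-np.load("f0.npy")).round(1),o["tcp_pos"].round(1))
E
```

```text
3 9.66 dz 2.6 F [ 3.4 -0.7 -5. ] w 22.9 gf 42.2
6 9.93 dz 5.4 F [  5.2  -2.7 -10.8] w 23.0 gf 43.8
8 10.18 dz 7.0 F [  6.   -2.  -13.9] w 22.9 gf 44.8
10 10.43 dz 8.6 F [  6.5  -2.8 -15.3] w 22.8 gf 45.4
[  7.9  -3.  -14.4] [ 634.2 -129.6   75.5]
```

View pics/s4.png

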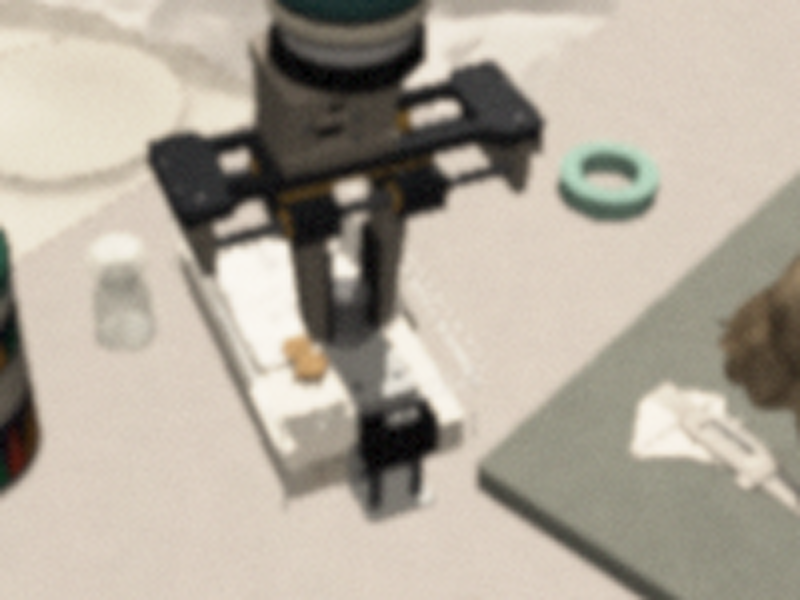

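The black head has risen: its top moved from about row 412 to row 400, and its posts are now longer at (385,485). The pull builds up to 15 N over 8.6 mm, so the lid is caught and the catch holds. I'll let the lid down, release and retreat.

```bash
python3 - <<'E'
from tug import *
b=np.array([633.5,-131,67.]); tug(b,(5,0)); robot.hold(.2)
o=robot.observe(); print((o["contact_force"]-np.load("f0.npy")).round(1),o["tcp_pos"].round(1))
grip(0.7)
robot.servo_line([633.5,-131,180],feed=90); robot.hold(.3)
o=robot.observe(); print(o["t"],(o["contact_force"]-np.load("f0.npy")).round(1),o["grip_width"])
im=viewer.read_camera("scene")[130:280,180:380,::-1]
cv2.imwrite("pics/s5.png",cv2.resize(im,None,fx=4,fy=4,interpolation=cv2.INTER_CUBIC))
E
```

```text
5 11.08 dz 4.9 F [ 3.8 -1.9 -6.7] w 22.8 gf 45.9
0 11.43 dz 0.8 F [ 0.8 -1.   1.9] w 22.8 gf 46.6
[ 1.  -0.7  2. ] [ 633.7 -130.9   67.5]
14.0917 [-0.3  0.1  0.3] 0.694127377125792
```

View pics/s5.png

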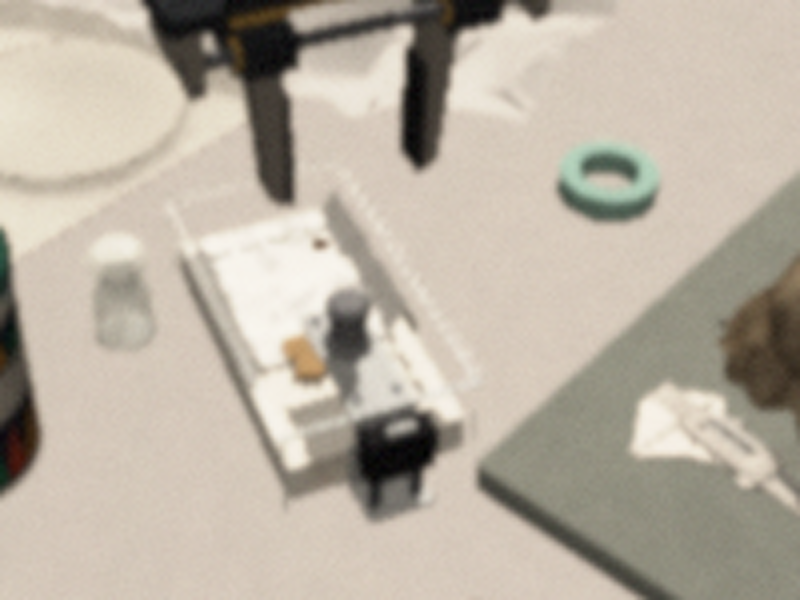

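The knob is back at (348,300) and the catch head's top is back at about row 412, as before the tug. The gripper is clear. I'll do a quick numeric comparison, then hand in.

```bash
python3 - <<'E'
import cv2,numpy as np
from cell import robot
g=lambda n:cv2.imread(f"pics/{n}.png",0).astype(np.float32)
a=g("s2")
ok=[]
for n in ("s4","s5"):
    for nm,(y0,y1,x0,x1) in {"catch":(390,480,345,450),"knob":(280,350,315,380)}.items():
        r=cv2.matchTemplate(g(n)[y0-30:y1+30,x0-30:x1+30],a[y0:y1,x0:x1],cv2.TM_CCOEFF_NORMED); _,v,_,l=cv2.minMaxLoc(r)
        print(n,nm,"shift/4px",l[0]-30,l[1]-30,round(v,3)); ok.append(max(abs(l[0]-30),abs(l[1]-30)))
if max(ok[2:])<=2: print(robot.job_done())
E
```

```text
s4 catch shift/4px 1 -11 0.902
s4 knob shift/4px 24 -29 0.618
s5 catch shift/4px 0 0 0.99
s5 knob shift/4px 0 0 0.999
the job is handed in; nothing more can be done
None
```

The case was fastened: the catch held against a tug of about 15 N, the lid was let back down and released with the catch head and knob back where they started, and the job is handed in.

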